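# Close up the desk radio: cover bar, then the volume knob, held pressed in

## Robot

A 6-joint arm with a two-finger parallel gripper is mounted at the origin on the work surface. World frame = base frame: x ahead of the robot, y to its left, z up, the work surface at z = 0. Lengths are in mm, angles in rad, forces in N, time in s.
With the tool pointing down it reaches from about 400 to 925 mm from the base axis. Payload 12.5 kg.
Tool frame: the origin (TCP) lies on the centre line of the jaws, within the pads' length; the fingertips stand 14 mm ahead of it and the grasp point (between the pads) lies 5 mm behind it; z points along the fingers, x is the direction in which the jaws open and shut, and the axes are right-handed (so a half turn about z gives the same grasp; the last joint's range is limited). The gripper opens to 95 mm and grips with 3 to 60 N. Pads are 20 mm wide; open, the fingers measure 119 mm over their backs; the gripper's body (75 mm by 180 mm) begins 59 mm behind the grasp point.
Start: joints at [1.007, 0.491, 1.559, -0, 1.092, -0.106], TCP at [276.223, 560.669, 192.561] pointing down, gripper open.
Joint ranges: [-3.1, 3.1], [-0.84, 2.19], [0.05, 2.79], [-1.13, 4.28], [0.06, 2.93], [-2.69, 2.69]. Speed limits (rad/s): [2.22, 2.22, 2.79, 3.14, 3.14, 3.14].

## Interface

Orientations are given as [roll, pitch, yaw] about the fixed x, y, z axes, in that order (R = Rz(yaw) Ry(pitch) Rx(roll)).
In Python, from cell import state, read_camera, job_done gives the robot as it stands.
- The arm moves only by the shell command python3 -m handwheel 'ROWS'. ROWS is JSON, a list of rows, each an object of numbers: "hand": the finger opening in m, from 0 to 0.0951; "x", "y", "z": the shift along the world's x, y, z in m; "spin": the turn about the world's z in units of 5 degrees (1.0 is 5 degrees). In form: [{"hand": .., "x": .., "y": .., "z": .., "spin": ..}, ...]. A call has 1 to 20 rows; each row is the pose to reach, as a shift and turn from the pose commanded when the call began; what a row does not reach only later rows make up. A row lasts 1/12 s, in which the tool goes at most 41.7 mm and 7.16 degrees, less where a joint would pass 70% of its speed; a pose out of reach is approached as far as the arm can. A call with a gripper value outside its range is refused whole. The fingers move at their own pace and stop on an object; the grip force is fixed at half the most. Time passes only in rows, so rows that repeat a pose let the fingers close. It gives the time, the measured TCP pose, the force and the opening at its end, in the units of the state.
- state(): the state, without advancing time (a new reading comes with each control period).
- read_camera(name): name is "scene" or "top" or "wrist"; returns a dict with "img" (480x640x3 uint8, red, green, blue), "fx", "fy", "cx", "cy" (pixels), "T" (4x4, takes a point from camera to world coordinates). Camera axes: x right, y down, z forward; pixel columns grow to the right and rows downward; lengths in mm; the calibration is good to about 2 mm. A picture is of the moment at which its call begins. There is no depth.
- job_done(): hands the job in, once; it reports no verdict.
The state is a dict: "t": time; "joints": joint angles; "qvel": joint speeds; "tau": joint torques, N m; "eef_pos": TCP position; "tcp_rot": TCP orientation; "ft_force": force on the tool from outside, world axes, zero at the start; "moment": the same for the moment, N m; "opening": opening from 0.0 (shut) to 1.0 (fully open).
Only numpy, scipy, OpenCV 4.12 (cv2) and the standard library are available. Lean on these libraries where they do the work, as an engineer would, in place of code of your own. Each camera call takes 0.05 s, during which the arm holds its last target. There are 200 camera calls.

## Task

Lay the blue cover bar across the two black supports on top of the desk radio, with the brass shaft coming up through its window, and let go of it. Then pick up the black volume knob, turn it so that the flat in its bore matches the flat on the shaft, push it fully home on the shaft and keep pressing, so that the sprung shaft is held fully pressed in: finish while you are still holding the knob down. Leave the mug, the tissue box and the computer mouse where they are.

Things in the scene. Friction and masses are not known exactly. Their poses are not given: they have to be found in the camera images.
- radio: Desk radio, fixed, control side up: white box with wooden cheeks, 134 mm (its x) by 218 mm (its y), grey deck 55 mm above the desk. Origin at the centre of its underside, z up. On the deck stand two black supports at y = +60 and -60 mm, x = 0 of its frame; the brass shaft stands midway between them, at x = y = 0.
- support_left (a point): Centre of the flat top of the black support at the radio's y = +60 mm, 67 mm above the desk. Each support is 40 mm (radio's x) by 18 mm (y) and stands 12 mm above the deck.
- support_right (a point): The same for the support at the radio's y = -60 mm.
- shaft_tip (a point): Centre of the tip of the brass D-shaft, 104 mm above the desk while not pressed. z points up; x points squarely out through the shaft's flat (painted red; the red mark on the tip runs along x too). Shaft diameter 16 mm, flat 3 mm from the axis, tip chamfered 1.5 mm. The shaft does not turn, but yields downwards on a spring (see shaft).
- shaft (a joint): How far the shaft is pressed down, in m: 0 as it stands, 0.005 at its stop (fully pressed in). The spring needs 2.5 N to start moving and about 7.5 N at the stop.
- bar: Blue cover bar, loose, flat on the desk: 150 mm long (its y), 40 mm wide (x), 15 mm thick (z), about 120 g, with a window 29 mm (x) by 34 mm (y) through its middle. Origin at the centre of its underside. Same either way round; can be gripped across its width at the middle. On the supports its underside is 67 mm above the desk and the shaft's tip stands 22 mm above its top.
- knob: Black volume knob, loose, standing bore down: 34 mm tall, about 45 g. Origin at the centre of its underside, z up. The upper 20 mm (z = 14 to 34 mm) is a round grip, 38 mm in diameter; the lower 14 mm is a slimmer skirt about 33 mm across. Its x axis points along the white pointer line on its top. The bore's flat is on the +x side.
- knob_bore (a point): End of the knob's D-shaped bore, on its axis 14 mm above its underside; axes as the knob's. The bore is 0.8 mm larger all round than the shaft. It goes on when its x points the same way as shaft_tip's x, to within about 6 degrees. Fully home, this point meets the shaft's tip, and the knob's underside is 8 mm above the bar (3 mm when pressed in).
- pointer (a point): Outer end of the white pointer line, on the rim of the knob's top: 19 mm along the knob's x from its axis and 34 mm above its underside.
- mug: Bystander: blue mug, 76 mm across and 85 mm tall, with a handle. Origin at the centre of its underside.
- tissues: Bystander: green tissue box, 80 by 120 by 50 mm. Origin at the centre of its underside.
- mouse: Bystander: black computer mouse, 100 by 58 by 35 mm. Origin at the centre of its underside.
Not all that is in view belongs to the job. Of the things that look like the knob, take the one that is farthest to the robot's left at the start.

How it is judged (in metres and radians):
On the way, in this order (a step that is already met when the one before it is completed fails the run):
1. the bar lies across both supports with the shaft up through its window, let go (z of bar in the frame of radio between 0.064 and 0.069 m and horizontal distance between bar and radio below 0.014 m and angle between the y axis of bar and the y axis of radio, either way round below 0.2 rad and angle between bar's own z axis and vertical below 0.04 rad and linear speed of bar below 0.02 m/s and contact force between bar and the arm below 0.1 N and contact force between bar and the fingers below 0.1 N), for 0.2 s.
2. the knob is fully home on the shaft (z of knob in the frame of shaft_tip below -0.012 m and horizontal distance between knob and shaft_tip below 0.004 m and angle between the z axis of knob and the z axis of shaft_tip, either way round below 0.12 rad and x of pointer in the frame of shaft_tip above 0.0165 m), for 0.1 s.
At the end, for the whole second after the job is handed in: Knob home on the shaft (underside 12 mm or more below its tip, within 4 mm of its axis, tilt under 0.12 rad, pointer over the flat within 0.5 rad), fingers on it (over 2 N), shaft pressed in over 3.5 mm. Bar untouched, level on both supports, within 14 mm and 0.2 rad of the middle (all of step 2 and value of joint shaft above 0.0035 m and contact force between knob and the fingers above 2 N and z of bar in the frame of radio between 0.064 and 0.069 m and horizontal distance between bar and radio below 0.014 m and angle between the y axis of bar and the y axis of radio, either way round below 0.2 rad and angle between bar's own z axis and vertical below 0.04 rad and linear speed of bar below 0.02 m/s and contact force between bar and the fingers below 0.1 N); the arm keeps its last pose, push and grip.
It fails at once if the mug is moved by more than 30 mm (distance of mug from where it was at the start of the episode above 0.03 m).
It fails at once if the tissue box is moved by more than 30 mm (distance of tissues from where it was at the start of the episode above 0.03 m).
It fails at once if the mouse is moved by more than 30 mm (distance of mouse from where it was at the start of the episode above 0.03 m).
It also fails if it takes over 58 s, if anything falls off the work surface, if the arm or the gripper's body presses on something with over 40 N, if the wrist force passes 120 N, or if a joint passes its speed limit or range.

## Working session

There is one attempt and no reset: what is moved stays moved. The work goes in short steps, Python scripts to look and compute and a shell command to move; the robot and the scene stay as the last step left them, time stands still between calls to the robot, and variables do not carry over. Pictures are saved under pics/ and viewed, about 8 in all and at most 12, crops included, and the job is handed in when it is done.

```bash
mkdir -p pics; ls; cat > h.py <<'E'
import numpy as np, cv2
from cell import state, read_camera, job_done
def snap(name, fn, crop=None, scale=1):
    c=read_camera(name); im=c["img"][:,:,::-1]
    if crop: x0,y0,x1,y1=crop; im=im[y0:y1,x0:x1]
    if scale!=1: im=cv2.resize(im,None,fx=scale,fy=scale,interpolation=cv2.INTER_CUBIC)
    cv2.imwrite("pics/"+fn,im); np.savez("pics/"+fn+".npz",**{k:c[k] for k in("fx","fy","cx","cy","T","img")}); return c
def world(c,u,v,z):
    T=np.array(c["T"]); d=T[:3,:3]@np.array([(u-c["cx"])/c["fx"],(v-c["cy"])/c["fy"],1]); o=T[:3,3]
    return (o+d*(z-o[2])/d[2]).round(1)
def pix(c,p):
    T=np.array(c["T"]); q=T[:3,:3].T@(np.array(p)-T[:3,3]); return (c["fx"]*q[0]/q[2]+c["cx"],c["fy"]*q[1]/q[2]+c["cy"])
E
python3 - <<'E'
from h import *
for n in("top","scene"):
    c=snap(n,n+"0.png"); print(n,c["fx"],c["cx"],c["cy"],np.array(c["T"]).round(2).tolist())
s=state(); print(s)
E
```

```text
pics
top 533.5739909619467 327.7457726072011 230.05757639082896 [[0.02, -1.0, 0.08, 524.16], [-1.0, -0.02, 0.02, -4.93], [-0.02, -0.08, -1.0, 1229.29], [0.0, 0.0, 0.0, 1.0]]
scene 558.2207046278844 329.3806702786476 242.66939234614483 [[0.61, 0.52, -0.59, 1180.32], [0.79, -0.41, 0.45, -448.83], [-0.01, -0.75, -0.66, 730.59], [0.0, 0.0, 0.0, 1.0]]
{'t': 0.1, 'joints': array([ 1.00736554e+00,  4.91461784e-01,  1.55939875e+00, -1.61364864e-05,
        1.09169275e+00, -1.05615143e-01]), 'qvel': array([-0.00108628, -0.00078657, -0.0039999 ,  0.00035535, -0.00017909,
        0.00051299]), 'tau': array([ 2.31033628e-03, -6.13630557e+01, -2.58601588e+01,  6.94120070e-02,
        4.70639358e-02,  2.15965451e-05]), 'eef_pos': array([276.10653063, 560.43740065, 192.03996078]), 'tcp_rot': array([-3.14150562e+00,  9.56794107e-04,  1.11298817e+00]), 'ft_force': array([-0.07813887,  0.26543113,  0.09194025]), 'moment': array([ 0.02883901,  0.05566784, -0.0255092 ]), 'opening': 1.0020265713903163}
```

View pics/top0.png

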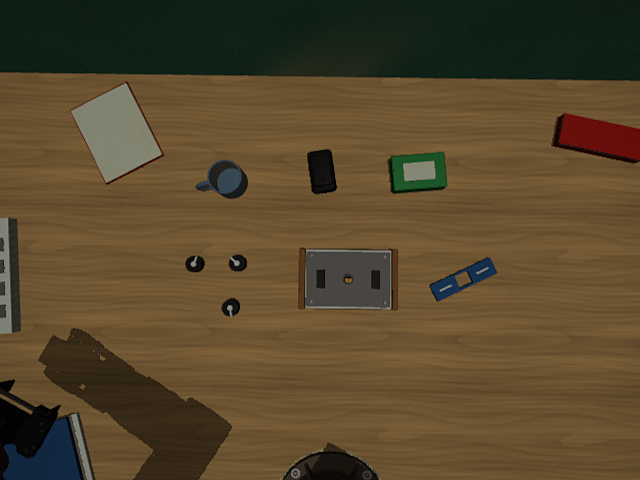

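View pics/scene0.png

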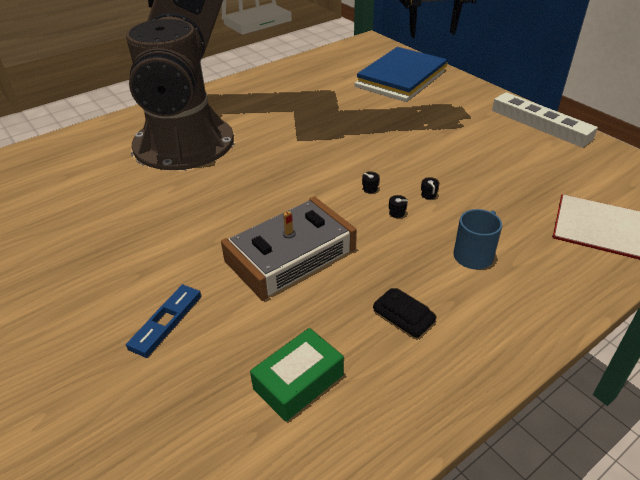

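Top view: the target knob is the leftmost, at (195,264), with the radio at (348,279) and the bar at (463,280). Next I'll tile enlarged crops.

```bash
python3 - <<'E'
from h import *
c=dict(np.load("pics/top0.png.npz")); im=c["img"][:,:,::-1]
def t(x0,y0,w,h,s): return cv2.resize(im[y0:y0+h,x0:x0+w],None,fx=s,fy=s,interpolation=cv2.INTER_CUBIC)
a=t(425,250,80,60,5); b=t(180,249,40,30,10); d=t(298,243,104,75,4)[:300,:400]; e=t(328,264,40,30,10)
cv2.imwrite("pics/tile.png",np.vstack([np.hstack([a,b]),np.hstack([d,e])]))
E
```

```text
(no output)
```

View pics/tile.png

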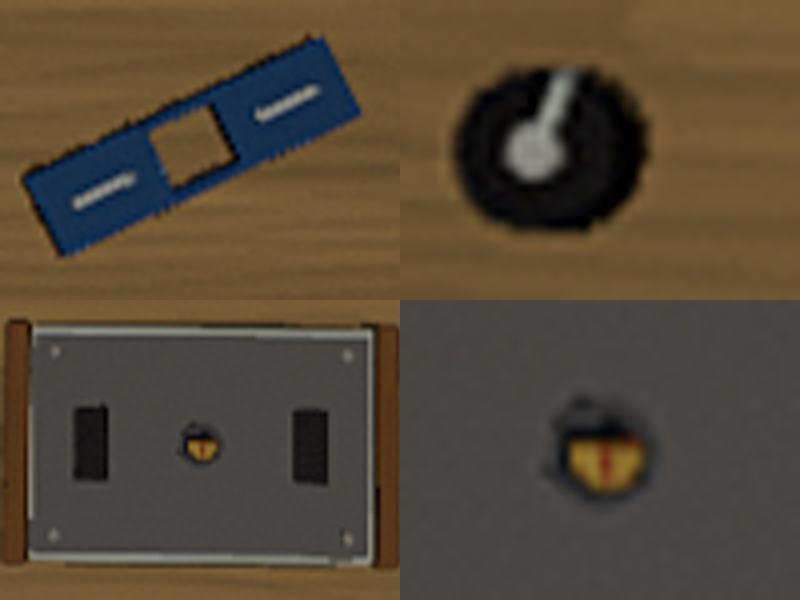

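```bash
python3 - <<'E'
from h import *
c=dict(np.load("pics/top0.png.npz"))
W=lambda x,y,s,x0,y0,z: world(c,x0+(x+.0)/s-.5+.5/s,y0+y/s-.5+.5/s,z)
B=[W(x,y,5,425,250,15) for x,y in((24,178),(322,38),(360,112),(63,256))]
print("bar",B,np.mean(B,0)); d=(B[0]+B[3]-B[1]-B[2]); print("ang bar y",np.degrees(np.arctan2(d[1],d[0])),np.linalg.norm(d)/2)
k=W(133,150,10,180,249,34);p=W(168,72,10,180,249,34);print("knob",k,p,np.degrees(np.arctan2(*(p-k)[1::-1])))
L=W(91,143,4,298,243,67);R=W(310,146,4,298,243,67);print(L,R,(L+R)/2,np.degrees(np.arctan2(*(L-R)[1::-1])))
C=[W(x,y,4,298,243,55) for x,y in((32,28),(372,32),(372,262),(30,257))];print(C,np.mean(C,0))
S=W(205,155,10,328,264,104);a=W(204,180,10,328,264,104);b=W(205,140,10,328,264,104);print("shaft",S,np.degrees(np.arctan2(*(b-a)[1::-1])))
E
```

```text
bar [array([ 498.3, -212.6,   15. ]), array([ 563.8, -346.7,   15. ]), array([ 530.8, -363.6,   15. ]), array([ 463.7, -230.2,   15. ])] [ 514.15  -288.275   15.   ]
ang bar y 116.3676578704477 149.2807840949397
knob [537.2 320.4  34. ] [554.9 313.2  34. ] -22.135491878100396
[509.7  32.2  67. ] [510.3 -86.5  67. ] [510.   -27.15  67.  ] 90.28961394207293
[array([572.1,  66.3,  55. ]), array([ 573.1, -120.6,   55. ]), array([ 447.9, -121.8,   55. ]), array([447. ,  64.7,  55. ])] [510.025 -27.85   55.   ]
shaft [509.9 -27.2 104. ] -0.6820603931726635
```

```bash
python3 -m handwheel '[{"hand":0.09,"x":0.20,"y":-0.36,"z":0.03,"spin":-4},{"hand":0.09,"x":0.20,"y":-0.36,"z":0.03,"spin":-4},{"hand":0.09,"x":0.20,"y":-0.36,"z":0.03,"spin":-4},{"hand":0.09,"x":0.20,"y":-0.36,"z":0.03,"spin":-4},{"hand":0.09,"x":0.20,"y":-0.36,"z":0.03,"spin":-4},{"hand":0.09,"x":0.20,"y":-0.36,"z":0.03,"spin":-4},{"hand":0.09,"x":0.20,"y":-0.36,"z":0.03,"spin":-4},{"hand":0.09,"x":0.20,"y":-0.36,"z":0.03,"spin":-4},{"hand":0.09,"x":0.20,"y":-0.36,"z":0.03,"spin":-4},{"hand":0.09,"x":0.20,"y":-0.36,"z":0.03,"spin":-4},{"hand":0.09,"x":0.238,"y":-0.849,"z":0,"spin":-7.5},{"hand":0.09,"x":0.238,"y":-0.849,"z":0,"spin":-7.5},{"hand":0.09,"x":0.238,"y":-0.849,"z":0,"spin":-7.5},{"hand":0.09,"x":0.238,"y":-0.849,"z":0,"spin":-7.5},{"hand":0.09,"x":0.238,"y":-0.849,"z":0,"spin":-7.5},{"hand":0.09,"x":0.238,"y":-0.849,"z":0,"spin":-7.5},{"hand":0.09,"x":0.238,"y":-0.849,"z":0,"spin":-7.5},{"hand":0.09,"x":0.238,"y":-0.849,"z":0,"spin":-7.5},{"hand":0.09,"x":0.238,"y":-0.849,"z":0,"spin":-7.5},{"hand":0.09,"x":0.238,"y":-0.849,"z":0,"spin":-7.5}]'
```

```text
t: 1.77
eef_pos: [508.0, -216.1, 196.9]
tcp_rot: [-3.141, 0.0, 0.458]
ft_force: [1.2, 0.4, 0.4]
opening: 0.946
```

```bash
python3 -m handwheel '[{"hand":0.09},{"hand":0.09},{"hand":0.09}]'
```

```text
invalid input
```

```bash
python3 -m handwheel '[{"hand":0.09,"x":0,"y":0,"z":0,"spin":0},{"hand":0.09,"x":0,"y":0,"z":0,"spin":0},{"hand":0.09,"x":0,"y":0,"z":0,"spin":0}]'
```

```text
t: 2.02
eef_pos: [508.1, -213.6, 196.8]
tcp_rot: [-3.141, 0.0, 0.458]
ft_force: [-0.0, 0.7, 0.2]
opening: 0.948
```

```bash
python3 -m handwheel '[{"hand":0.09,"x":0.006,"y":-0.0745,"z":-0.067,"spin":0},{"hand":0.09,"x":0.006,"y":-0.0745,"z":-0.067,"spin":0},{"hand":0.09,"x":0.006,"y":-0.0745,"z":-0.067,"spin":0},{"hand":0.09,"x":0.006,"y":-0.0745,"z":-0.067,"spin":0},{"hand":0.09,"x":0.006,"y":-0.0745,"z":-0.067,"spin":0}]'
python3 -c "
from h import *
c=snap('wrist','w1.png'); print(c['fx'],np.array(c['T']).round(2).tolist()); print(pix(c,[514.1,-288.3,15]))"
```

```text
t: 2.43
eef_pos: [514.4, -287.3, 130.0]
tcp_rot: [-3.14, 0.001, 0.459]
ft_force: [-0.3, -0.5, 0.4]
opening: 0.944
417.2677306340545 [[0.9, 0.42, 0.12, 478.73], [0.44, -0.86, -0.25, -216.89], [0.0, 0.28, -0.96, 321.88], [0.0, 0.0, 0.0, 1.0]]
(np.float64(322.0791832556916), np.float64(231.64297289799464))
```

View pics/w1.png

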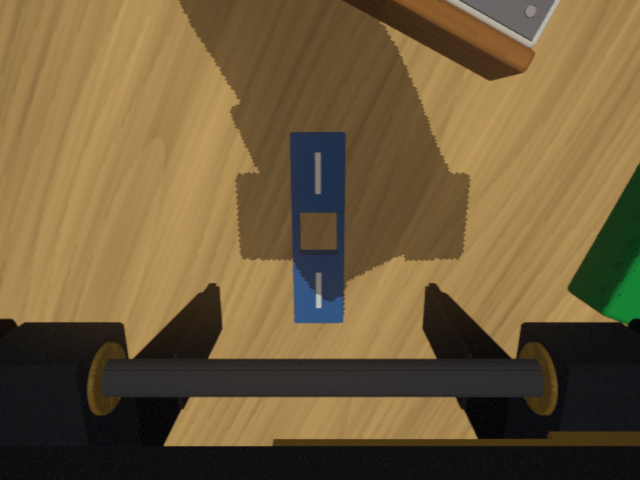

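The bar is centred near (318,231), within 3 mm of the prediction. I'll go down and grip.

```bash
python3 -c "
from h import *
c=dict(np.load('pics/w1.png.npz')); print(world(c,318.3,231.3,15), world(c,317.7,132,15),world(c,318.7,322,15))"
python3 -m handwheel '[{"hand":0.09,"x":-0.001,"y":-0.002,"z":-0.04,"spin":0},{"hand":0.09,"x":-0.001,"y":-0.002,"z":-0.08,"spin":0},{"hand":0.09,"x":-0.001,"y":-0.002,"z":-0.1,"spin":0},{"hand":0.09,"x":-0.001,"y":-0.002,"z":-0.113,"spin":0},{"hand":0.09,"x":-0.001,"y":-0.002,"z":-0.113,"spin":0},{"hand":0.03,"x":-0.001,"y":-0.002,"z":-0.113,"spin":0},{"hand":0.03,"x":-0.001,"y":-0.002,"z":-0.113,"spin":0},{"hand":0.03,"x":-0.001,"y":-0.002,"z":-0.113,"spin":0},{"hand":0.03,"x":-0.001,"y":-0.002,"z":-0.113,"spin":0},{"hand":0.03,"x":-0.001,"y":-0.002,"z":-0.113,"spin":0},{"hand":0.03,"x":-0.001,"y":-0.002,"z":-0.113,"spin":0},{"hand":0.03,"x":-0.001,"y":-0.002,"z":-0.113,"spin":0}]'
```

```text
[ 511.4 -289.3   15. ] [ 479.  -224.1   15. ] [ 545.1 -357.3   15. ]
t: 3.48
eef_pos: [513.5, -290.5, 17.4]
tcp_rot: [3.141, -0.0, 0.458]
ft_force: [0.1, -0.6, -0.2]
opening: 0.51
```

```bash
python3 -m handwheel '[{"hand":0.03,"x":0,"y":0,"z":0,"spin":0},{"hand":0.03,"x":0,"y":0,"z":0,"spin":0},{"hand":0.03,"x":0,"y":0,"z":0,"spin":0},{"hand":0.03,"x":0,"y":0,"z":0,"spin":0},{"hand":0.03,"x":0,"y":0,"z":0.04,"spin":0},{"hand":0.03,"x":0,"y":0,"z":0.08,"spin":0},{"hand":0.03,"x":0,"y":0,"z":0.12,"spin":0},{"hand":0.03,"x":0,"y":0,"z":0.14,"spin":0},{"hand":0.03,"x":0,"y":0,"z":0.14,"spin":0}]'
```

```text
t: 4.23
eef_pos: [515.0, -291.5, 162.0]
tcp_rot: [3.135, -0.004, 0.459]
ft_force: [1.0, -0.7, 0.6]
opening: 0.315
```

```bash
python3 -c "
from h import *
c=snap('wrist','w2.png')"
```

```text
(no output)
```

View pics/w2.png

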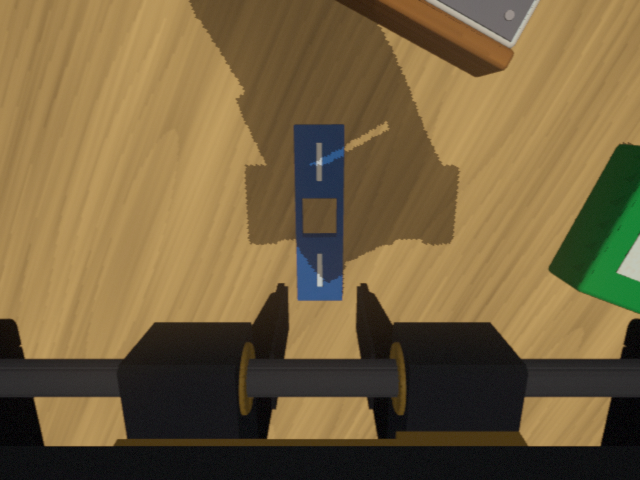

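The bar is still on the desk, centre (319,216). I lifted before the fingers had closed on it firmly. I'll retry lower and hold longer.

```bash
python3 -c "
from h import *
c=dict(np.load('pics/w2.png.npz')); print(world(c,319.5,215.5,15),state()['eef_pos'])"
python3 -m handwheel '[{"hand":0.06,"x":0,"y":0,"z":-0.04,"spin":0},{"hand":0.06,"x":0,"y":0,"z":-0.08,"spin":0},{"hand":0.06,"x":0,"y":0,"z":-0.12,"spin":0},{"hand":0.06,"x":0,"y":0,"z":-0.12,"spin":0},{"hand":0.06,"x":0,"y":0,"z":-0.12,"spin":0}]'
```

```text
[ 511.5 -289.3   15. ] [ 514.13715252 -290.93535591  159.34762618]
t: 4.7
eef_pos: [512.3, -289.7, 35.2]
tcp_rot: [-3.137, 0.002, 0.458]
ft_force: [1.2, -1.3, 1.0]
opening: 0.6
```

```bash
python3 -m handwheel '[{"hand":0.06,"x":-0.001,"y":0.001,"z":-0.012,"spin":0},{"hand":0.06,"x":-0.001,"y":0.001,"z":-0.022,"spin":0},{"hand":0.06,"x":-0.001,"y":0.001,"z":-0.022,"spin":0},{"hand":0.0,"x":-0.001,"y":0.001,"z":-0.022,"spin":0},{"hand":0.0,"x":-0.001,"y":0.001,"z":-0.022,"spin":0},{"hand":0.0,"x":-0.001,"y":0.001,"z":-0.022,"spin":0},{"hand":0.0,"x":-0.001,"y":0.001,"z":-0.022,"spin":0},{"hand":0.0,"x":-0.001,"y":0.001,"z":-0.022,"spin":0},{"hand":0.0,"x":-0.001,"y":0.001,"z":-0.022,"spin":0},{"hand":0.0,"x":-0.001,"y":0.001,"z":-0.022,"spin":0},{"hand":0.0,"x":-0.001,"y":0.001,"z":-0.022,"spin":0}]'
```

```text
t: 5.62
eef_pos: [512.4, -289.5, 15.2]
tcp_rot: [-3.142, -0.0, 0.458]
ft_force: [0.1, 0.0, 0.7]
opening: 0.131
```

```bash
python3 -c "
from h import *
c=snap('scene','s2.png',(90,250,290,400),4); print(state()['opening'])
print(pix(c,[511.5,-289.3,15]),pix(c,state()['eef_pos']))"
```

```text
0.08538175995296989
(np.float64(164.73912389090185), np.float64(314.5950145452962)) (np.float64(164.86962588173586), np.float64(314.9393866683895))
```

View pics/s2.png

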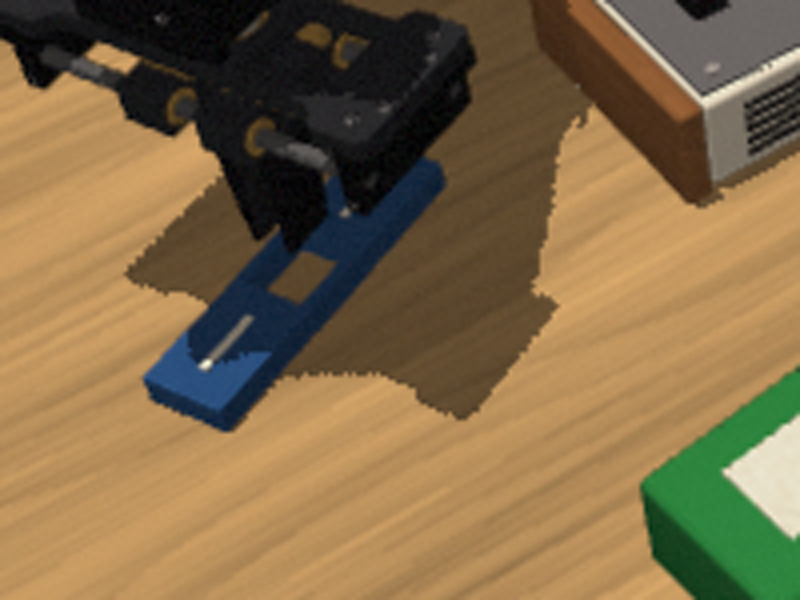

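The fingers are closed above the bar, with the tips near crop (290,245), although the reported TCP z is 15. I'll check where the tips really are.

```bash
python3 - <<'E'
from h import *
c=dict(np.load("pics/s2.png.npz")); s=state(); print(s['eef_pos'],s['joints'],s['opening'])
for x,y in((265,240),(292,252),(302,277)): print([world(c,90+x/4,250+y/4,z) for z in(0,15,25,40)])
w=dict(np.load("pics/w2.png.npz")); 
a=np.array([np.cos(.459),np.sin(.459),0])
for z in(-14,0,20): print(z,[np.round(pix(w,np.array([514.1,-290.9,159.3+z])+k*15*a),0) for k in(-1,1)])
print(pix(w,[514.1,-290.9,159.3]))
E
```

```text
[ 512.45666184 -289.49043666   15.11732377] [-6.26461047e-01  6.66986313e-01  1.80345184e+00  1.39588213e-04
  6.71100660e-01 -1.08506600e+00] 0.08538175995296989
[array([ 478.5, -292.9,    0. ]), array([ 492.9, -296.1,   15. ]), array([ 502.5, -298.3,   25. ]), array([ 516.9, -301.5,   40. ])]
[array([ 492.2, -286.7,    0. ]), array([ 506.4, -290.1,   15. ]), array([ 515.8, -292.3,   25. ]), array([ 529.9, -295.6,   40. ])]
[array([ 508. , -289.6,    0. ]), array([ 521.8, -292.8,   15. ]), array([ 531., -295.,   25.]), array([ 544.8, -298.3,   40. ])]
-14 [array([294., 275.]), array([351., 275.])]
0 [array([292., 285.]), array([352., 285.])]
20 [array([290., 302.]), array([356., 301.])]
(np.float64(322.4897670660848), np.float64(284.73901378882726))
```

Both views put the fingertips roughly 10 mm above the reported TCP, not 14 mm below it. I'll open and go down in guarded steps.

```bash
python3 -m handwheel '[{"hand":0.065,"x":0,"y":0,"z":0.0,"spin":0},{"hand":0.065,"x":0,"y":0,"z":0.0,"spin":0},{"hand":0.065,"x":0,"y":0,"z":0.0,"spin":0},{"hand":0.065,"x":0,"y":0,"z":0.0,"spin":0},{"hand":0.065,"x":0,"y":0,"z":0.0,"spin":0},{"hand":0.065,"x":0,"y":0,"z":0.0,"spin":0},{"hand":0.065,"x":0,"y":0,"z":0,"spin":0},{"hand":0.065,"x":0,"y":0,"z":0,"spin":0},{"hand":0.065,"x":0,"y":0,"z":0,"spin":0},{"hand":0.065,"x":0,"y":0,"z":-0.004,"spin":0},{"hand":0.065,"x":0,"y":0,"z":-0.008,"spin":0},{"hand":0.065,"x":0,"y":0,"z":-0.012,"spin":0},{"hand":0.065,"x":0,"y":0,"z":-0.012,"spin":0}]'; python3 -m handwheel '[{"hand":0.065,"x":0,"y":0,"z":-0.002,"spin":0},{"hand":0.065,"x":0,"y":0,"z":-0.004,"spin":0},{"hand":0.065,"x":0,"y":0,"z":-0.004,"spin":0}]'
```

```text
t: 6.75
eef_pos: [512.0, -289.2, 2.1]
tcp_rot: [-3.14, 0.001, 0.459]
ft_force: [-0.0, -0.3, 0.8]
opening: 0.684
t: 7.0
eef_pos: [512.3, -289.4, -1.2]
tcp_rot: [-3.141, 0.0, 0.459]
ft_force: [0.4, 0.5, 0.4]
opening: 0.686
```

```bash
python3 -m handwheel '[{"hand":0.065,"x":0,"y":0,"z":-0.002,"spin":0},{"hand":0.065,"x":0,"y":0,"z":-0.003,"spin":0},{"hand":0.065,"x":0,"y":0,"z":-0.003,"spin":0}]';python3 -m handwheel '[{"hand":0.065,"x":0,"y":0,"z":-0.002,"spin":0},{"hand":0.065,"x":0,"y":0,"z":-0.003,"spin":0},{"hand":0.065,"x":0,"y":0,"z":-0.003,"spin":0}]'
```

```text
t: 7.25
eef_pos: [512.4, -289.4, -4.1]
tcp_rot: [-3.141, 0.0, 0.458]
ft_force: [-0.6, -0.7, 0.1]
opening: 0.682
t: 7.5
eef_pos: [512.3, -289.4, -7.1]
tcp_rot: [-3.141, 0.0, 0.459]
ft_force: [-0.1, 0.0, -0.1]
opening: 0.68
```

```bash
python3 -c "
from h import *
snap('scene','s3.png',(90,230,290,380),4); print(state()['ft_force'],state()['eef_pos'])"
```

```text
[1.84207841 0.30505166 0.91999182] [ 512.39932911 -289.45242091   -6.98712259]
```

View pics/s3.png

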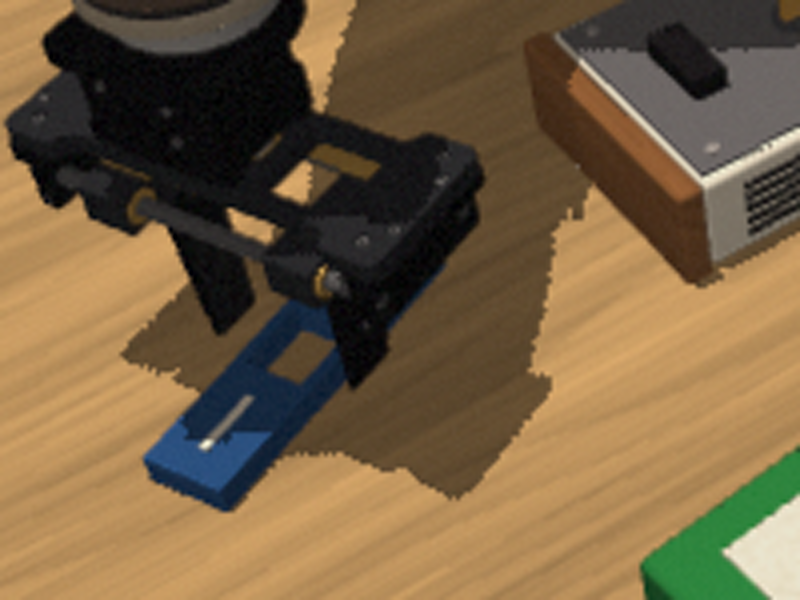

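```bash
python3 - <<'E'
from h import *
c=dict(np.load("pics/s3.png.npz"))
for n,x,y in(("R",352,386),("L",222,332),("win",303,358)): print(n,[world(c,90+x/4,230+y/4,z) for z in(0,5,10,15)])
for p in ([512,-289,15],[511.5+29.6,-289+14.6,0],[511.5-29.6,-289-14.6,0]): q=pix(c,p); print((q[0]-90)*4,(q[1]-230)*4)
E
```

```text
R [array([ 536., -280.,    0.]), array([ 540.4, -281.1,    5. ]), array([ 544.8, -282.3,   10. ]), array([ 549.2, -283.5,   15. ])]
L [array([ 473.3, -310.6,    0. ]), array([ 478.2, -311.5,    5. ]), array([ 483. , -312.5,   10. ]), array([ 487.8, -313.4,   15. ])]
win [array([ 508.8, -289.5,   -0. ]), array([ 513.4, -290.6,    5. ]), array([ 518. , -291.6,   10. ]), array([ 522.6, -292.7,   15. ])]
300.1305901143951 338.74962857329
369.54496108469345 386.9694082564672
245.47047679587115 336.1728690860232
```

Tips are about 5 mm above the desk, straddling the bar. I'll go 2 mm lower, then close fully.

```bash
python3 -m handwheel '[{"hand":0.065,"x":0,"y":0,"z":-0.002,"spin":0},{"hand":0.03,"x":0,"y":0,"z":-0.002,"spin":0},{"hand":0.03,"x":0,"y":0,"z":-0.002,"spin":0},{"hand":0.03,"x":0,"y":0,"z":-0.002,"spin":0},{"hand":0.03,"x":0,"y":0,"z":-0.002,"spin":0},{"hand":0.03,"x":0,"y":0,"z":-0.002,"spin":0},{"hand":0.03,"x":0,"y":0,"z":-0.002,"spin":0},{"hand":0.03,"x":0,"y":0,"z":-0.002,"spin":0},{"hand":0.03,"x":0,"y":0,"z":-0.002,"spin":0},{"hand":0.03,"x":0,"y":0,"z":-0.002,"spin":0}]'
```

```text
t: 8.38
eef_pos: [512.5, -289.5, -8.8]
tcp_rot: [3.141, -0.0, 0.459]
ft_force: [-0.1, 0.3, 0.3]
opening: 0.405
```

```bash
python3 -m handwheel '[{"hand":0.03,"x":0,"y":0,"z":0.01,"spin":0},{"hand":0.03,"x":0,"y":0,"z":0.03,"spin":0},{"hand":0.03,"x":0,"y":0,"z":0.06,"spin":0},{"hand":0.03,"x":0,"y":0,"z":0.1,"spin":0},{"hand":0.03,"x":0,"y":0,"z":0.14,"spin":0},{"hand":0.03,"x":0,"y":0.03,"z":0.14,"spin":-1},{"hand":0.03,"x":-0.001,"y":0.06,"z":0.14,"spin":-2},{"hand":0.03,"x":-0.001,"y":0.09,"z":0.14,"spin":-3},{"hand":0.03,"x":-0.002,"y":0.12,"z":0.14,"spin":-4},{"hand":0.03,"x":-0.002,"y":0.15,"z":0.14,"spin":-5.2},{"hand":0.03,"x":-0.003,"y":0.18,"z":0.14,"spin":-5.2},{"hand":0.03,"x":-0.003,"y":0.21,"z":0.14,"spin":-5.2},{"hand":0.03,"x":-0.003,"y":0.24,"z":0.14,"spin":-5.2},{"hand":0.03,"x":-0.003,"y":0.255,"z":0.14,"spin":-5.2},{"hand":0.03,"x":-0.003,"y":0.261,"z":0.14,"spin":-5.2},{"hand":0.03,"x":-0.003,"y":0.261,"z":0.14,"spin":-5.2},{"hand":0.03,"x":-0.003,"y":0.261,"z":0.14,"spin":-5.2}]'
python3 -c "
from h import *
c=snap('wrist','w4.png'); print(state()['eef_pos'],state()['tcp_rot']); print(pix(c,[510,-27.5,104]))"
```

```text
t: 9.8
eef_pos: [509.6, -28.9, 131.4]
tcp_rot: [3.141, -0.001, 0.005]
ft_force: [-0.4, -0.4, -0.8]
opening: 0.409
[509.59326944 -29.29844745 131.34086622] [ 3.14138367e+00 -4.32354360e-04  4.29026408e-03]
(np.float64(324.04033562816494), np.float64(266.8348770249305))
```

View pics/w4.png

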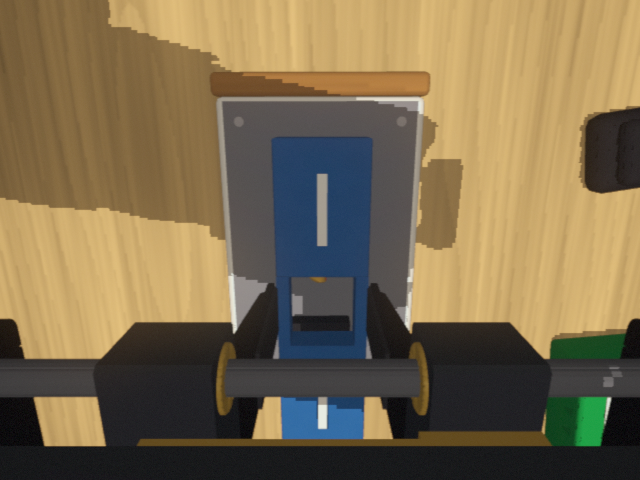

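```bash
python3 - <<'E'
from h import *
c=dict(np.load("pics/w4.png.npz")); zt=155
for n,u,v,z in(("farL",273,138,zt),("farR",371.5,138,zt),("win top mid",322,277,zt),("mark top",322,174,zt),("mark bot",322,246,zt),("deck tl",219,99,55),("deck tr",423,98,55),("screwL",239,121.5,55),("screwR",401.5,121.5,55),("shaftedge",318,281,104)): print(n,world(c,u,v,z))
E
```

```text
farL [489.4  43.8 155. ]
farR [527.9  44.  155. ]
win top mid [508.8 -14.1 155. ]
mark top [508.6  29.9 155. ]
mark bot [ 5.087e+02 -2.000e-01  1.550e+02]
deck tl [445.9  63.   55. ]
deck tr [569.9  64.1  55. ]
screwL [457.4  49.9  55. ]
screwR [557.6  50.3  55. ]
shaftedge [506.7 -35.9 104. ]
```

```bash
python3 -m handwheel '[{"hand":0.03,"x":-0.001,"y":0.002,"z":-0.01,"spin":0},{"hand":0.03,"x":-0.001,"y":0.002,"z":-0.03,"spin":0},{"hand":0.03,"x":-0.001,"y":0.002,"z":-0.05,"spin":0},{"hand":0.03,"x":-0.001,"y":0.002,"z":-0.062,"spin":0},{"hand":0.03,"x":-0.001,"y":0.002,"z":-0.068,"spin":0},{"hand":0.03,"x":-0.001,"y":0.002,"z":-0.071,"spin":0},{"hand":0.03,"x":-0.001,"y":0.002,"z":-0.0715,"spin":0},{"hand":0.03,"x":-0.001,"y":0.002,"z":-0.0715,"spin":0}]'
```

```text
t: 10.52
eef_pos: [508.8, -26.9, 60.1]
tcp_rot: [3.141, -0.001, 0.004]
ft_force: [-0.5, 0.1, -0.9]
opening: 0.41
```

```bash
python3 -m handwheel '[{"hand":0.03,"x":0,"y":0,"z":-0.001,"spin":0},{"hand":0.03,"x":0,"y":0,"z":-0.002,"spin":0},{"hand":0.03,"x":0,"y":0,"z":-0.002,"spin":0}]'
```

```text
t: 10.77
eef_pos: [508.8, -26.6, 58.1]
tcp_rot: [3.141, -0.001, 0.005]
ft_force: [0.1, -0.9, 1.4]
opening: 0.407
```

```bash
python3 -m handwheel '[{"hand":0.075,"x":0,"y":0,"z":0,"spin":0},{"hand":0.075,"x":0,"y":0,"z":0,"spin":0},{"hand":0.075,"x":0,"y":0,"z":0,"spin":0},{"hand":0.075,"x":0,"y":0,"z":0,"spin":0},{"hand":0.075,"x":0,"y":0,"z":0,"spin":0},{"hand":0.075,"x":0,"y":0,"z":0.03,"spin":0},{"hand":0.075,"x":0,"y":0,"z":0.07,"spin":0},{"hand":0.075,"x":0,"y":0,"z":0.1,"spin":0},{"hand":0.075,"x":0,"y":-0.04,"z":0.12,"spin":0},{"hand":0.075,"x":0,"y":-0.06,"z":0.12,"spin":0},{"hand":0.075,"x":0,"y":-0.06,"z":0.12,"spin":0},{"hand":0.075,"x":0,"y":-0.06,"z":0.12,"spin":0}]'
python3 -c "
from h import *
c=snap('wrist','w5.png',(210,60,450,240),3.33); print(state()['eef_pos'],state()['tcp_rot']); print(pix(c,[510,-27.5,104]))"
```

```text
t: 11.77
eef_pos: [508.3, -87.2, 177.7]
tcp_rot: [3.142, -0.0, 0.003]
ft_force: [0.6, -0.0, 0.1]
opening: 0.788
[508.13064868 -86.45895888 177.39219536] [-3.14126879e+00  4.11006564e-04  3.67380397e-03]
(np.float64(325.9615293828069), np.float64(153.81484620647524))
```

View pics/w5.png

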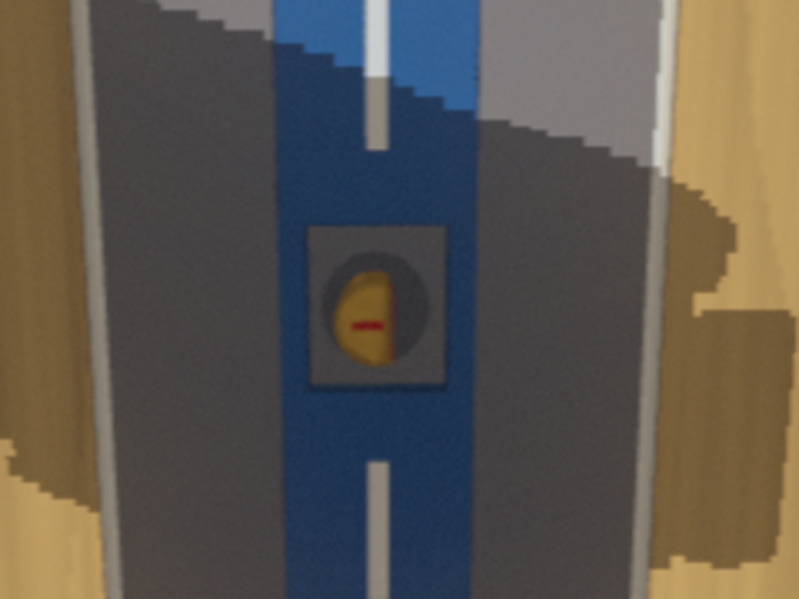

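Bar is on the supports, with the shaft centred in its window. The tip axis is near crop (377,325) and the flat faces +x, level in the image. Now to the knob.

```bash
python3 -m handwheel '[{"hand":0.075,"x":0.029,"y":0.407,"z":0,"spin":-4.4},{"hand":0.075,"x":0.029,"y":0.407,"z":0,"spin":-4.4},{"hand":0.075,"x":0.029,"y":0.407,"z":0,"spin":-4.4},{"hand":0.075,"x":0.029,"y":0.407,"z":0,"spin":-4.4},{"hand":0.075,"x":0.029,"y":0.407,"z":0,"spin":-4.4},{"hand":0.075,"x":0.029,"y":0.407,"z":0,"spin":-4.4},{"hand":0.075,"x":0.029,"y":0.407,"z":0,"spin":-4.4},{"hand":0.075,"x":0.029,"y":0.407,"z":0,"spin":-4.4},{"hand":0.075,"x":0.029,"y":0.407,"z":0,"spin":-4.4},{"hand":0.075,"x":0.029,"y":0.407,"z":0,"spin":-4.4},{"hand":0.075,"x":0.029,"y":0.407,"z":-0.06,"spin":-4.4},{"hand":0.075,"x":0.029,"y":0.407,"z":-0.06,"spin":-4.4},{"hand":0.075,"x":0.029,"y":0.407,"z":-0.06,"spin":-4.4},{"hand":0.075,"x":0.029,"y":0.407,"z":-0.06,"spin":-4.4},{"hand":0.075,"x":0.029,"y":0.407,"z":-0.06,"spin":-4.4}]'
python3 -c "
from h import *
d=dict(np.load('pics/w5.png.npz')); print(world(d,210+377/3.33,60+323/3.33,104))
c=snap('wrist','w6.png',(200,140,440,320),3.33); print(state()['eef_pos'],state()['tcp_rot']); p=pix(c,[537.2,320.4,34]);print((p[0]-200)*3.33,(p[1]-140)*3.33)"
```

```text
t: 13.07
eef_pos: [537.7, 320.8, 118.7]
tcp_rot: [-3.141, -0.001, -0.379]
ft_force: [0.0, 0.4, 0.5]
opening: 0.79
[508.3 -29.5 104. ]
[537.98359512 320.67499203 119.12347761] [-3.14017811e+00 -1.41771682e-03 -3.79529778e-01]
407.22947542882486 338.47149071956284
```

View pics/w6.png

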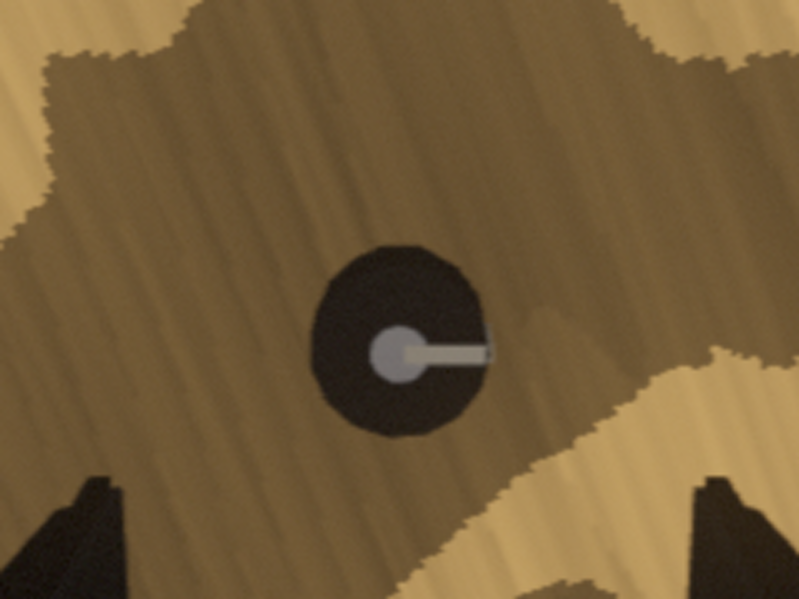

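```bash
python3 - <<'E'
from h import *
c=dict(np.load("pics/w6.png.npz")); k=world(c,200+399/3.33,140+353.5/3.33,34); p=world(c,200+490/3.33,140+354/3.33,34)
print(k,p,np.degrees(np.arctan2(*(p-k)[1::-1])),np.linalg.norm(p-k))
E
python3 -m handwheel '[{"hand":0.075,"x":-0.001,"y":-0.001,"z":-0.04,"spin":0},{"hand":0.075,"x":-0.001,"y":-0.001,"z":-0.08,"spin":0},{"hand":0.075,"x":-0.001,"y":-0.001,"z":-0.1,"spin":0},{"hand":0.075,"x":-0.001,"y":-0.001,"z":-0.115,"spin":0},{"hand":0.075,"x":-0.001,"y":-0.001,"z":-0.122,"spin":0},{"hand":0.075,"x":-0.001,"y":-0.001,"z":-0.122,"spin":0}]'
```

```text
[534.4 318.   34. ] [551.9 310.9  34. ] -22.08309738155334 18.885444130334882
t: 13.62
eef_pos: [536.6, 319.2, -4.5]
tcp_rot: [3.141, 0.0, -0.38]
ft_force: [-0.4, 0.2, 0.6]
opening: 0.787
```

```bash
python3 -m handwheel '[{"hand":0.075,"x":-0.001,"y":-0.001,"z":0,"spin":0},{"hand":0.025,"x":-0.001,"y":-0.001,"z":0,"spin":0},{"hand":0.025,"x":-0.001,"y":-0.001,"z":0,"spin":0},{"hand":0.025,"x":-0.001,"y":-0.001,"z":0,"spin":0},{"hand":0.025,"x":-0.001,"y":-0.001,"z":0,"spin":0},{"hand":0.025,"x":-0.001,"y":-0.001,"z":0,"spin":0},{"hand":0.025,"x":-0.001,"y":-0.001,"z":0,"spin":0},{"hand":0.025,"x":-0.001,"y":-0.001,"z":0,"spin":0},{"hand":0.025,"x":-0.001,"y":-0.001,"z":0,"spin":0},{"hand":0.025,"x":-0.001,"y":-0.001,"z":0,"spin":0},{"hand":0.025,"x":-0.001,"y":-0.001,"z":0,"spin":0},{"hand":0.025,"x":-0.001,"y":-0.001,"z":0,"spin":0}]'
```

```text
t: 14.62
eef_pos: [535.5, 318.6, -4.2]
tcp_rot: [-3.141, -0.0, -0.379]
ft_force: [-1.3, -0.4, 3.3]
opening: 0.395
```

```bash
python3 -m handwheel '[{"hand":0.025,"x":0,"y":0,"z":0.02,"spin":0},{"hand":0.025,"x":0,"y":0,"z":0.05,"spin":0},{"hand":0.025,"x":0,"y":0,"z":0.09,"spin":0},{"hand":0.025,"x":0,"y":0,"z":0.125,"spin":0},{"hand":0.025,"x":-0.003,"y":-0.03,"z":0.135,"spin":0.7},{"hand":0.025,"x":-0.005,"y":-0.065,"z":0.135,"spin":1.4},{"hand":0.025,"x":-0.0075,"y":-0.1,"z":0.135,"spin":2.1},{"hand":0.025,"x":-0.01,"y":-0.135,"z":0.135,"spin":2.8},{"hand":0.025,"x":-0.013,"y":-0.17,"z":0.135,"spin":3.5},{"hand":0.025,"x":-0.016,"y":-0.205,"z":0.135,"spin":4.2},{"hand":0.025,"x":-0.018,"y":-0.24,"z":0.135,"spin":4.45},{"hand":0.025,"x":-0.021,"y":-0.275,"z":0.135,"spin":4.45},{"hand":0.025,"x":-0.024,"y":-0.31,"z":0.135,"spin":4.45},{"hand":0.025,"x":-0.026,"y":-0.335,"z":0.135,"spin":4.45},{"hand":0.025,"x":-0.0264,"y":-0.347,"z":0.135,"spin":4.45},{"hand":0.025,"x":-0.0264,"y":-0.347,"z":0.135,"spin":4.45},{"hand":0.025,"x":-0.0264,"y":-0.347,"z":0.135,"spin":4.45},{"hand":0.025,"x":-0.0264,"y":-0.347,"z":0.135,"spin":4.45}]'
python3 -c "
from h import *
c=snap('wrist','w7.png',(240,180,400,300),5); s=state(); print(s['eef_pos'],s['tcp_rot'],s['opening']); p=pix(c,[508.3,-29.5,s['eef_pos'][2]+4.3+34]);print((p[0]-240)*5,(p[1]-180)*5)"
```

```text
t: 16.12
eef_pos: [509.1, -27.5, 130.5]
tcp_rot: [-3.141, 0.0, 0.01]
ft_force: [0.2, 0.1, -0.4]
opening: 0.394
[509.08728057 -27.27550736 130.54856364] [-3.14143278e+00  7.64127390e-05  1.03274837e-02] 0.395980439989187
409.18919818795075 743.0382875801291
```

View pics/w7.png

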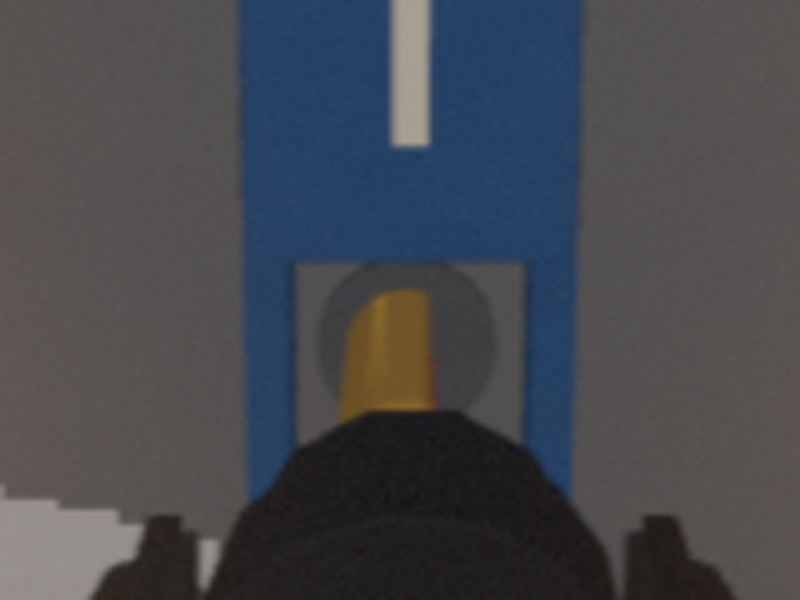

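The knob is held over the shaft. The last image can also give the position of the bright centre dot and pointer numerically.

```bash
python3 - <<'E'
from h import *
c=dict(np.load("pics/w7.png.npz")); g=c["img"].astype(int).min(2); 
x0,y0=285,300; r=g[y0:358,x0:362]
for v in range(0,58,2): print(y0+v,' '.join('%3d'%a for a in r[v,::3]))
m=cv2.connectedComponentsWithStats((r>70).astype(np.uint8)); print(m[2],m[3]+[x0,y0])
E
```

```text
300  34  33  33  35  31  30  28  29  28  29  30  32  31  30  27  29  27  29  28  31  27  31  29  31  32  29
302  33  30  34  34  29  32  34  30  29  30  30  29  26  25  29  28  26  28  26  29  29  30  28  29  29  29
304  31  33  32  32  31  28  31  32  32  30  29  31  29  30  29  31  27  29  27  26  25  25  29  31  32  30
306  34  30  34  32  30  31  30  30  28  30  30  28  26  27  32  30  25  31  26  27  31  28  29  29  30  28
308  31  31  32  31  26  30  29  33  29  33  29  31  27  31  28  26  30  30  28  30  30  26  29  27  29  31
310  34  28  32  31  31  29  33  30  31  26  32  31  28  29  29  28  29  30  33  29  23  30  29  27  32  29
312  27  30  33  30  29  27  28  31  27  31  35  70  95  91  55  25  27  27  27  26  30  26  27  27  29  27
314  30  33  30  28  31  34  31  30  28  41 127 138 138 139 137  87  30  26  28  29  29  27  30  28  31  27
316  34  31  31  31  32  32  30  28  29 122 138 138 138 139 139 139  73  29  26  31  28  28  29  28  27  29
318  31  28  29  30  30  29  29  30  70 139 140 140 140 139 139 139 135  35  29  26  29  30  28  27  28  28
320  30  30  33  29 
[... 1561 characters left out ...]
27  26  31  26  25  27  28  25  60 138
350 134  49  29  28  29  25  27  29  28  25  29  28  24  30  27  30  23  31  25  25  26  23  28  26 123 137
352 138 132  40  29  27  28  26  29  27  28  28  27  27  25  25  30  27  26  29  28  25  26  25  78 137 138
354 137 139  92  31  27  29  26  27  26  29  23  21  25  26  29  25  27  25  24  30  28  25  34 132 138 138
356 137 137  95  50  30  30  26  29  26  26  26  29  24  26  25  26  25  25  26  31  23  28  68 138 137 137
[[   0    0   77   58 3413]
 [  22   12   55   28  915]
 [  67   44   10   14   87]
 [   0   48    7   10   51]] [[320.97568122 328.34016994]
 [329.23497268 325.41311475]
 [357.62068966 352.48275862]
 [287.54901961 353.66666667]]
```

```bash
python3 -c "
from h import *
c=dict(np.load('pics/w7.png.npz'))
for z in(165,168.8): print(world(c,321.5,325.4,z),world(c,360,325.6,z))
T=c['T'];print(np.degrees(np.arctan2(T[1,0],T[0,0])))
# shaft base/flat and shaft axis: tip read in w5 (508.3,-29.5)
print([world(c,240+u/5,180+v/5,z) for u,v,z in((432,400,90),(340,400,90),(430,300,55))])
"
```

```text
[508.2 -30.  165. ] [524.2 -30.  165. ]
[508.2 -28.1 168.8] [523.8 -28.  168.8]
0.5002398231847145
[array([510.9, -26.4,  90. ]), array([500.1, -26.5,  90. ]), array([511. , -24.1,  55. ])]
```

```bash
python3 -m handwheel '[{"hand":0.025,"x":0,"y":-0.0013,"z":-0.01,"spin":0},{"hand":0.025,"x":0,"y":-0.0013,"z":-0.02,"spin":0},{"hand":0.025,"x":0,"y":-0.0013,"z":-0.028,"spin":0},{"hand":0.025,"x":0,"y":-0.0013,"z":-0.03,"spin":0},{"hand":0.025,"x":0,"y":-0.0013,"z":-0.03,"spin":0},{"hand":0.025,"x":0,"y":-0.0013,"z":-0.03,"spin":0}]';python3 -m handwheel '[{"hand":0.025,"x":0,"y":0,"z":-0.001,"spin":0},{"hand":0.025,"x":0,"y":0,"z":-0.002,"spin":0},{"hand":0.025,"x":0,"y":0,"z":-0.003,"spin":0},{"hand":0.025,"x":0,"y":0,"z":-0.004,"spin":0},{"hand":0.025,"x":0,"y":0,"z":-0.004,"spin":0}]'
```

```text
t: 16.67
eef_pos: [509.0, -29.7, 100.4]
tcp_rot: [-3.141, 0.0, 0.009]
ft_force: [-0.4, -0.3, -0.8]
opening: 0.393
t: 17.08
eef_pos: [509.0, -29.8, 96.5]
tcp_rot: [-3.142, -0.0, 0.009]
ft_force: [0.3, 1.1, -0.7]
opening: 0.393
```

```bash
python3 -m handwheel '[{"hand":0.025,"x":0,"y":0.001,"z":0,"spin":0},{"hand":0.025,"x":0,"y":0.001,"z":-0.001,"spin":0},{"hand":0.025,"x":0,"y":0.001,"z":-0.002,"spin":0},{"hand":0.025,"x":0,"y":0.001,"z":-0.003,"spin":0},{"hand":0.025,"x":0,"y":0.001,"z":-0.004,"spin":0},{"hand":0.025,"x":0,"y":0.001,"z":-0.004,"spin":0}]'; python3 -m handwheel '[{"hand":0.025,"x":0,"y":0,"z":-0.001,"spin":0},{"hand":0.025,"x":0,"y":0,"z":-0.002,"spin":0},{"hand":0.025,"x":0,"y":0,"z":-0.003,"spin":0},{"hand":0.025,"x":0,"y":0,"z":-0.003,"spin":0}]'
```

```text
t: 17.58
eef_pos: [508.9, -28.8, 92.4]
tcp_rot: [-3.142, 0.0, 0.009]
ft_force: [-0.2, -0.5, 0.2]
opening: 0.39
t: 17.92
eef_pos: [509.0, -28.8, 89.4]
tcp_rot: [-3.142, 0.0, 0.009]
ft_force: [-0.7, 0.1, -0.4]
opening: 0.39
```

```bash
python3 -m handwheel '[{"hand":0.025,"x":0,"y":0,"z":-0.001,"spin":0},{"hand":0.025,"x":0,"y":0,"z":-0.002,"spin":0},{"hand":0.025,"x":0,"y":0,"z":-0.003,"spin":0},{"hand":0.025,"x":0,"y":0,"z":-0.004,"spin":0},{"hand":0.025,"x":0,"y":0,"z":-0.004,"spin":0}]'; python3 -m handwheel '[{"hand":0.025,"x":0,"y":0,"z":-0.001,"spin":0},{"hand":0.025,"x":0,"y":0,"z":-0.002,"spin":0},{"hand":0.025,"x":0,"y":0,"z":-0.003,"spin":0},{"hand":0.025,"x":0,"y":0,"z":-0.003,"spin":0}]'; python3 -m handwheel '[{"hand":0.025,"x":0,"y":0,"z":-0.001,"spin":0},{"hand":0.025,"x":0,"y":0,"z":-0.002,"spin":0},{"hand":0.025,"x":0,"y":0,"z":-0.002,"spin":0}]'
```

```text
t: 18.33
eef_pos: [509.0, -28.8, 85.5]
tcp_rot: [3.142, -0.0, 0.009]
ft_force: [-0.7, 0.3, 1.5]
opening: 0.394
t: 18.67
eef_pos: [509.1, -28.8, 82.6]
tcp_rot: [3.142, -0.0, 0.009]
ft_force: [-1.5, 0.3, 4.3]
opening: 0.392
t: 18.92
eef_pos: [509.1, -28.8, 80.7]
tcp_rot: [3.142, -0.0, 0.009]
ft_force: [-1.6, -0.6, 5.8]
opening: 0.394
```

```bash
python3 -m handwheel '[{"hand":0.025,"x":0,"y":0,"z":-0.001,"spin":0},{"hand":0.025,"x":0,"y":0,"z":-0.001,"spin":0},{"hand":0.025,"x":0,"y":0,"z":-0.001,"spin":0}]'; python3 -m handwheel '[{"hand":0.025,"x":0,"y":0,"z":-0.001,"spin":0},{"hand":0.025,"x":0,"y":0,"z":-0.001,"spin":0},{"hand":0.025,"x":0,"y":0,"z":-0.001,"spin":0},{"hand":0.025,"x":0,"y":0,"z":-0.001,"spin":0}]'
python3 -c "
from h import *
print(np.mean([ (read_camera('top'),state()['ft_force'])[1] for _ in range(3)],0)); c=snap('scene','s8.png',(225,175,365,280),5); print(state()['opening'])"
```

```text
t: 19.17
eef_pos: [509.1, -28.8, 80.5]
tcp_rot: [3.141, -0.001, 0.009]
ft_force: [-3.7, 0.5, 15.0]
opening: 0.392
t: 19.5
eef_pos: [509.2, -28.8, 80.2]
tcp_rot: [3.141, -0.001, 0.009]
ft_force: [-6.8, 0.6, 25.8]
opening: 0.393
[-6.14063771  0.77829562 25.8201816 ]
0.39275044365903444
```

View pics/s8.png

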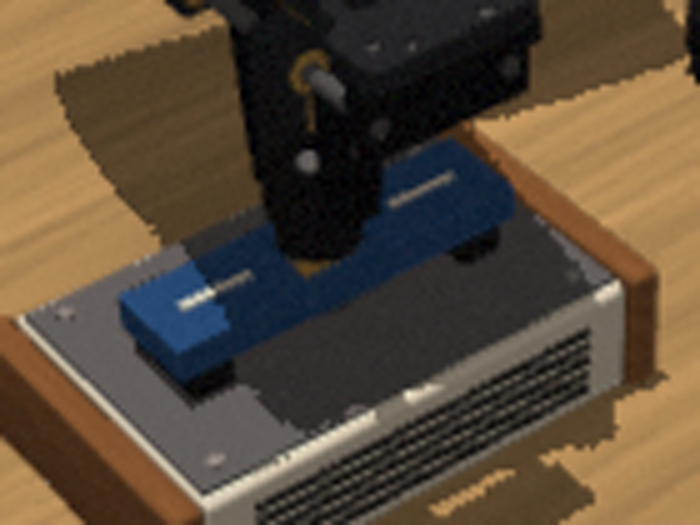

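The knob is home and the shaft is at its stop: force jumped from about 6 N to 15 N, then to 26 N. The bar lies level. I'll ease off a little to about 15 N for grip margin, then hand in.

```bash
python3 -m handwheel '[{"hand":0.025,"x":0,"y":0,"z":0.0008,"spin":0},{"hand":0.025,"x":0,"y":0,"z":0.0008,"spin":0},{"hand":0.025,"x":0,"y":0,"z":0.0008,"spin":0},{"hand":0.025,"x":0,"y":0,"z":0.0008,"spin":0},{"hand":0.025,"x":0,"y":0,"z":0.0008,"spin":0}]'
```

```text
t: 20.12
eef_pos: [509.2, -28.8, 80.4]
tcp_rot: [3.141, -0.001, 0.009]
ft_force: [-5.0, -0.1, 16.9]
opening: 0.389
```

```bash
python3 -c "
from cell import *
print(job_done())"
```

```text
the job is handed in; nothing more can be done
None
```

The bar is laid across both supports with the shaft up through its window. The leftmost knob is on the shaft, and I handed the job in at about 20 s while still pressing it down. No verdict was reported.

**Last checks:**
- **Press:** the upward force rose with the spring to about 6 N, then jumped to 15 N and 26 N as the shaft reached its stop. I eased off to about 17 N before handing in.
- **Depth:** the tool's height put the knob's underside about 85 mm above the desk, the value expected with the shaft pressed in. The gripper was closed on the knob at about 37 mm.
- **Alignment:** just before fitting, the pointer and the shaft's flat were within about 1 degree of each other in the wrist camera images.
- **Bar:** the last scene picture showed it lying level on both supports. That picture was taken before I eased off, and no exact angle was measured.
- **Mug, tissue box and mouse:** nothing was moved near them, but I did not re-measure their positions at the end.

**What disagreed:**
- **Missed grasps:** two attempts at the bar failed because the fingertips were about 12 mm above the reported TCP, not 14 mm below it as stated. I worked from the observed tip height after that.
- **Camera positions:** the top and wrist cameras differed by 1 to 3 mm. I used the wrist camera for the final alignment.

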